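# Lock the end panel onto the knock-down glass rack

## Task

Finish putting together the knock-down glass rack: slide the loose end panel up to it so that its bolt and two dowels go into the rack's edge and the bolt is home in the open mouth of the cam lock, then turn the cam clockwise by its lever, about half a turn, until its hook has drawn the panel up firmly tight against the rubber strips. Push and turn by feel: stop as soon as it has come up firmly tight, because the hook bends if the bolt is rammed into it or the cam is forced further. Leave the things lying around where they are.

Things in the scene. Friction and masses are not known exactly. Their poses are not given: they have to be found in the camera images.
- rack: pale wooden knock-down rack, fast on the bench: base board 170 mm wide (x), 30 thick, fixed end panel 80 high at its -y end (to y -210), two glass pieces on edge (y -128 and beyond, 100 mm high). Origin: on the bench below the cam's axis; z up; +y points to the open edge, a plane at y +75 mm, where the loose panel belongs
- joint_edge (a point): middle of the rack's open edge, 14.5 mm above the bench; axes as the rack's. Here opens the bolt's groove, 14 mm wide (11 from 29 mm in), open above, leading to the cam. At x +-55 mm: dowel holes 12 mm wide, 29 deep. At x +-10 to 45: strips of hard rubber 1 mm proud, 200 N per mm
- end_panel: loose pale board on edge, 0.75 kg: 170 mm long (x), 24 thick (y), 80 high. Origin: centre of underside, z up. Out of its -y face, 14.5 mm up: two round-ended 10 mm dowels at x +-55, 25 mm long, and the bolt at x 0. Joined, its axes are parallel to the rack's and, wood to wood, its origin is at rack x 0, y 87 mm
- bolt_root (a point): where the 7.6 mm steel bolt leaves the panel's -y face, 14.5 mm up; axes as the panel's. At its end is an upright 8 mm cross-pin, 21 mm tall, its centre 67 mm out, but the bolt was screwed in by hand: up to 2 mm longer or shorter. Slid home by hand, the pin bottoms on the cam's nose with the panel's origin at rack y 89 to 93 mm; the cam draws in the rest
- panel_grip (a point): middle of the panel, 65 mm above its underside: take it here from above, fingers across the 24 mm, tips at least 34 mm above the bench (the inner finger ends up over the 30 mm base board). It drags with about 4 N; 5 to 10 N more seats it home. The hook catches only if the panel stands within 2 mm of home
- cam (a joint): turn of the cam, rad, growing clockwise seen from above; 0: mouth open to the rack's +y (starts within 0.12); end stop at 4.6; stays where left (springs back up to 0.1). The hook takes the pin at about 1.2 and draws it 2.5 mm per rad; firmly tight is between 2.1 and 3.9, by the bolt's length. Torque with the cam stopped: 0.1 N m idle, 0.3 when firmly tight
- cam_hook: snail-shaped aluminium hook with its crank lever, 46 mm across, in a round pocket of the base board; catches the cross-pin, which is 12 mm from its axis when home. Bends if bolt and hook press with over 85 N; firmly tight is a pull of 25 to 65 N. Origin on the cam's axis at bench height; turns with the cam
- lever_knob (a point): middle of the lever's upright black knob, 16 mm thick, 39.5 to 73.5 mm above the bench (this point 60), 50 mm from the cam's axis. Starts on the rack's +x side, turns by way of -y (towards the glass) to the -x side. Keep fingertips 43 mm or more above the bench. Push along its circle, cam stopped: 2 N idle, 3 to 4 N as the rubber is met, 6 to 7 N firmly tight; 0.4 rad further is too much
- fid: bystander: pale plastic fid 165x26x9 mm, to the left of the loose panel; origin centre of underside
- grozing_pliers: bystander: pliers with red handles, 168x61x18 mm; origin centre of underside
- foil_roll: bystander: black roll of copper foil, 68 mm wide, 10 high, lying behind the rack; origin centre of underside
- flux_bottle: bystander: small brown bottle with white cap, 52 mm wide, 78 tall, behind the rack; origin centre of underside

How it is judged:
On the way:
1. the end panel is slid up with its bolt home in the cam's mouth (panel's origin at rack y below 95 mm, upright within 0.1 rad), the cam not yet turned beyond 0.6 rad (y of end_panel in the frame of rack below 0.095 m and value of joint cam below 0.6 rad and angle between end_panel's own z axis and vertical below 0.1 rad), for 0.1 s.
At the end, for the whole second after the job is handed in: the cam has been turned more than 1.8 rad and its hook keeps pulling the bolt with more than 20 N; the panel stands upright (within 0.05 rad), square to the rack (within 0.035 rad), its inner face within 1.5 mm of the rack's edge, so that the rubber is squeezed; everything let go and at rest (value of joint cam above 1.8 rad and y of end_panel in the frame of rack below 0.0885 m and angle between the y axis of end_panel and the y axis of rack, either way round below 0.035 rad and angle between end_panel's own z axis and vertical below 0.05 rad and contact force between cam_hook and end_panel above 20 N and linear speed of end_panel below 0.02 m/s); the robot touches nothing.
It fails at once if the hook of the cam and the bolt press on each other with more than 85 N (bolt rammed in, or cam forced) (contact force between cam_hook and end_panel above 85 N).
It fails at once if the fid, pliers, foil roll or flux bottle is moved by more than 25 mm (distance of any of fid, grozing_pliers, foil_roll, flux_bottle from where it was at the start of the episode above 0.025 m).
It also fails if it takes over 67 s, if anything falls off the work surface, if the arm or the gripper's body presses on something with over 40 N, if the wrist force passes 120 N, or if a joint passes its speed limit or range.

## Robot

A 6-joint arm with a two-finger parallel gripper is mounted at the origin on a cart in front of the work surface, level with it; the furniture and walls round the work are solid. World frame = base frame: x ahead of the robot, y to its left, z up, the work surface at z = 0. Lengths are in m, angles in rad, forces in N, time in s.
With the tool pointing down it reaches from about 0.35 to 0.775 m from the base axis. Payload 7.3 kg.
Tool frame: the origin (TCP) lies midway between the tips of the shut fingers; the grasp point (between the pads) lies 19 mm behind it (robot.grip_depth is the z of the grasp point in the tool frame, in m); z points along the fingers, y is the line along which they close (so a half turn about z gives the same grasp; the last joint's range is limited). The gripper opens to 92 mm and grips with 3 to 60 N. Pads are 19 mm wide; open, the fingers measure 130 mm over their backs; the gripper's body (75 mm by 190 mm) begins 47 mm behind the grasp point.
Start: joints at [-1.261, 0.342, 1.524, -0, 1.275, -0.146], TCP at [0.231, -0.471, 0.227] pointing down, gripper open.
Joint ranges: [-2.53, 2.53], [-0.77, 2.02], [0.04, 2.7], [-1, 4.14], [0.28, 2.66], [-3.11, 3.11]. Speed limits (rad/s): [2.57, 2.57, 3.14, 3.14, 3.14, 3.14].

## Interface

Orientations are given as [roll, pitch, yaw] about the fixed x, y, z axes, in that order (R = Rz(yaw) Ry(pitch) Rx(roll)).
In Python, from cell import robot, viewer gives the robot as it stands.
- The arm moves only by the tool step_arm, never from a script. Its argument "increments" is a list of rows, each an object with "delta_pos": the shift along the tool's x, y, z in cm, a list of three; "dr": the turn, a rotation vector about the tool's x, y, z in degrees, a list of three; "fingers": the closure, from -1 (fully open) to 1 (shut), so that 0 is half open. In form: [{"delta_pos": [tx, ty, tz], "dr": [wx, wy, wz], "fingers": fingers}, ...]. A call has exactly 5 rows; each row is the pose to reach, as a shift and turn from the pose commanded when the call began, along the tool's axes at that moment; what a row does not reach only later rows make up. A row lasts 1/8 s, in which the tool goes at most 62.5 mm and 10.7 degrees, less where a joint would pass 70% of its speed; a pose out of reach is approached as far as the arm can. A call with a gripper value outside its range is refused whole. The fingers move at their own pace and stop on an object; "newtons" is the grip in N (left out, the last holds). Time passes only in rows, so rows that repeat a pose let the fingers close, or fill a call up. It gives the time, the measured TCP pose, the force, the opening and the grip force at its end, in the units of the state.
- robot.observe(): the state, without advancing time (a new reading comes with each control period).
- viewer.read_camera(name): name is "side" or "top" or "wrist"; returns the picture (480x640x3 uint8, red, green, blue); there is no depth.
- viewer.camera_params(name): a dict with "K" (3x3 intrinsics, pixels), "T" (4x4, takes a point from camera to world coordinates). Camera axes: x right, y down, z forward; pixel columns grow to the right and rows downward; lengths in m; the calibration is good to about 2 mm. The wrist camera is an equidistant fisheye: a pixel r from the principal point sees the ray r / f radians off the axis. A picture is of the moment at which its call begins: read the wrist's pose just before it. camera_params takes no time and is no camera call; for the wrist camera it gives the pose at the moment of the call.
- robot.hand_in(): hands the job in; it is judged then, once.
The state is a dict: "time": time; "qpos": joint angles; "qvel": joint speeds; "joint_efforts": joint torques, N m; "tool_pos": TCP position; "tool_rot": TCP orientation; "contact_force": force on the tool from outside, world axes, zero at the start; "torque": the same for the moment, N m; "opening": finger opening in m; "grip_force": force on a finger pad.
Only numpy, scipy, OpenCV 4.12 (cv2) and the standard library are available. Lean on these libraries where they do the work, as an engineer would, in place of code of your own. Each camera call takes 0.05 s, during which the arm holds its last target. There are 200 camera calls.

## Working session

There is one attempt and no reset: what is moved stays moved. The work goes in short steps, Python scripts to look and compute and a tool call to move; the robot and the scene stay as the last step left them, time stands still between calls to the robot, and variables do not carry over. Pictures are saved under pics/ and viewed, at most 10 in all, crops included, and the job is handed in when it is done.

Besides the shell and the picture viewer there is one more tool, called in YAML: its name, and indented under it one key for each argument. step_arm: Moves the arm, as the interface text tells. Its arguments: {"type":"object","properties":{"increments":{"type":"array"},"newtons":{"type":"number"}},"required":["increments"]}

```bash
ls; mkdir -p pics; python3 - <<'E'
from cell import robot, viewer
import cv2, numpy as np
for n in ("top","side"):
    p=viewer.camera_params(n); print(n,np.round(p["K"],1).tolist(),np.round(p["T"],3).tolist())
    cv2.imwrite(f"pics/{n}0.png",viewer.read_camera(n)[:,:,::-1])
o=robot.observe(); print({k:np.round(v,3).tolist() for k,v in o.items()})
E
```

```text
pics
top [[587.4, 0.0, 328.4], [0.0, 587.4, 244.2], [0.0, 0.0, 1.0]] [[0.026, -0.986, 0.165, 0.273], [-0.999, -0.029, -0.016, 0.028], [0.02, -0.165, -0.986, 1.603], [0.0, 0.0, 0.0, 1.0]]
side [[485.6, 0.0, 316.6], [0.0, 485.6, 250.3], [0.0, 0.0, 1.0]] [[0.999, -0.036, 0.039, 0.462], [-0.051, -0.473, 0.88, -1.187], [-0.013, -0.881, -0.474, 0.701], [0.0, 0.0, 0.0, 1.0]]
{'time': 0.1, 'qpos': [-1.261, 0.343, 1.525, -0.0, 1.275, -0.146], 'qvel': [0.001, -0.002, -0.003, 0.001, -0.0, -0.001], 'joint_efforts': [0.002, -43.2, -24.469, 0.072, 0.053, -0.0], 'tool_pos': [0.231, -0.471, 0.226], 'tool_rot': [-3.14, -0.0, 0.456], 'contact_force': [0.32, -0.618, 1.378], 'torque': [-0.013, 0.009, -0.047], 'grip_force': 0.0, 'opening': 0.092}
```

View pics/top0.png

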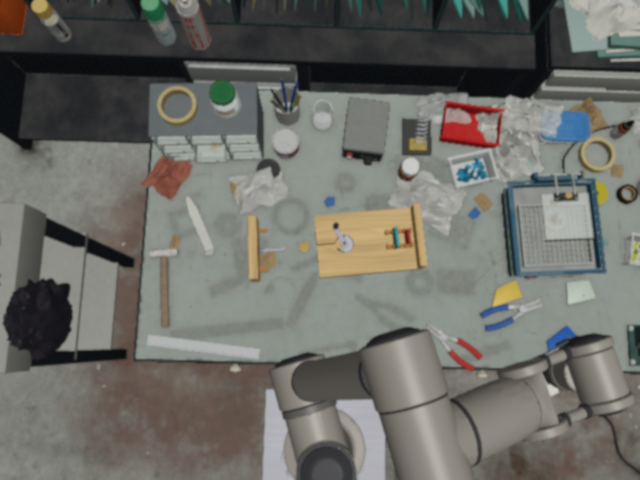

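View pics/side0.png

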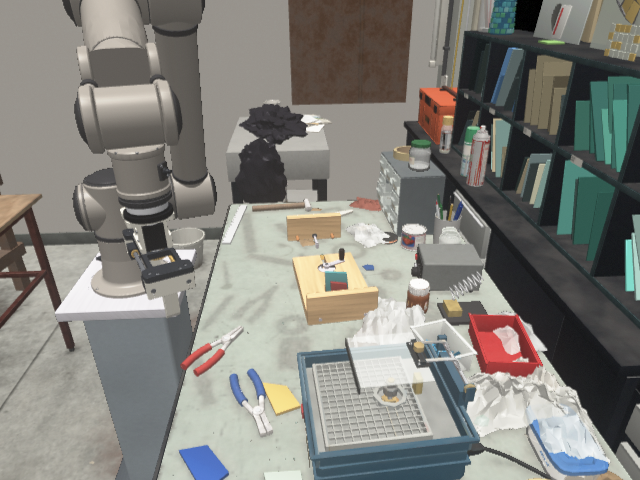

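The top view shows the rack with corners near (316,216), (421,206), (426,267) and (319,276). The cam is at (345,243) and the knob at about (336,227). The loose panel is at (254,248), with its bolt pointing right towards the rack. I'll enlarge this area to measure it.

```bash
python3 - <<'E'
import cv2
a=cv2.imread("pics/top0.png")[195:290,235:435]
cv2.imwrite("pics/topc.png",cv2.resize(a,None,fx=4,fy=4,interpolation=cv2.INTER_CUBIC))
E
```

```text
(no output)
```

View pics/topc.png

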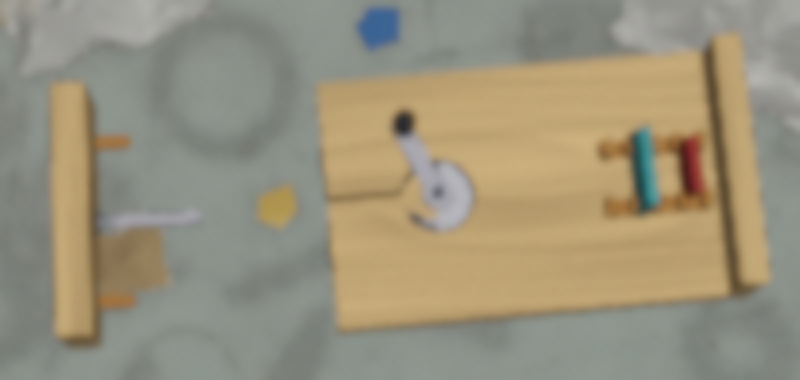

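```bash
cat > h.py <<'E'
from cell import robot, viewer
import numpy as np
def px(name,uv,z):
    p=viewer.camera_params(name);K,T=p["K"],p["T"]
    d=T[:3,:3]@np.linalg.solve(K,[uv[0],uv[1],1.]); return T[:3,3]+d*(z-T[2,3])/d[2]
def crop(uv,z): return px("top",(235+(uv[0]-1.5)/4,195+(uv[1]-1.5)/4),z)[:2]
E
python3 - <<'E'
from h import *
R={k:crop(v,z) for k,v,z in [("A",(319,84),.03),("B",(339,330),.03),("C",(704,54),.03),("D",(730,297),.03),("cam",(438,193),.03),("knob",(404,121),.0735),
("p1",(52,83),.08),("p2",(88,83),.08),("p3",(57,338),.08),("p4",(97,338),.08),("tip",(195,216),.025),("d1",(128,142),.0145),("d2",(133,300),.0145)]}
for k,v in R.items(): print(k,np.round(v,4))
A,B,C,D=[R[k] for k in "ABCD"]
xd=A-B; print("edge len",np.hypot(*xd),"yaw x",np.arctan2(xd[1],xd[0]),"yaw y",[np.arctan2(-(a-b)[0],(a-b)[1]) for a,b in((A,C),(B,D))])
for a,b in(("p1","p3"),("p2","p4")):
    e=R[a]-R[b]; print("panel",np.hypot(*e),np.arctan2(e[1],e[0]))
print("centre",sum(R[f"p{i}"] for i in range(1,5))/4, "edge mid",(A+B)/2)
E
```

```text
A [0.6145 0.0434]
B [0.4458 0.0249]
C [ 0.6437 -0.2207]
D [ 0.4758 -0.2388]
cam [ 0.5413 -0.0397]
knob [ 0.5817 -0.0141]
p1 [0.5989 0.2194]
p2 [0.5996 0.1956]
p3 [0.4299 0.2079]
p4 [0.4307 0.182 ]
tip [0.5214 0.1249]
d1 [0.5731 0.1735]
d2 [0.464  0.1654]
edge len 0.16964689933556004 yaw x 0.10941095108601924 yaw y [np.float64(0.1100455880321605), np.float64(0.11294605336371788)]
panel 0.16935599319733652 0.06781923521029981
panel 0.1695092987617811 0.08060147440768102
centre [0.51479321 0.20120721] edge mid [0.53016575 0.03418699]
```

The measured sizes check out: the edge is 169.6 mm against 170, the panel 169.4 mm, and the reach is fine. The rack's yaw is about 0.110, with its origin near (0.538,-0.040). The panel sits at (0.515,0.201) with yaw about 0.074. I'll set out towards the panel, staying high.

step_arm:
  increments:
    - {"delta_pos": [4.5,-3.9,0],"dr": [0,0,4.4],"fingers": -1}
    - {"delta_pos": [9,-7.8,0],"dr": [0,0,8.8],"fingers": -1}
    - {"delta_pos": [13.5,-11.7,0],"dr": [0,0,13.2],"fingers": -1}
    - {"delta_pos": [18,-15.6,0],"dr": [0,0,17.6],"fingers": -1}
    - {"delta_pos": [22.5,-19.5,0],"dr": [0,0,21.9],"fingers": -1}
  newtons: 20

```text
time: 0.72
tool_pos: [0.3476, -0.1954, 0.2266]
tool_rot: [-3.142, -0.0, 0.071]
contact_force: [1.8, -0.1, -0.4]
opening: 0.0919
grip_force: 0.0
```

```bash
cat >> h.py <<'E'
from scipy.spatial.transform import Rotation as Ro
XH=lambda yaw:np.array([np.cos(yaw),np.sin(yaw)])
def go(xyz,yaw):
    "tool-frame delta (cm, deg) from measured pose to a tool-down world target"
    o=robot.observe(); R=Ro.from_euler("xyz",o["tool_rot"]); Rt=Ro.from_euler("xyz",[np.pi,0,yaw])
    print("now",np.round(o["tool_pos"],4),np.round(o["tool_rot"],4),"F",np.round(o["contact_force"],1),"t",round(o["time"],2))
    print("delta cm",np.round(R.inv().apply(np.array(xyz)-o["tool_pos"])*100,2),"dr",np.round((R.inv()*Rt).as_rotvec(degrees=True),2))
E
python3 -c "
from h import *
go((.515,.201,.2),.074); p=viewer.camera_params('wrist'); print(np.round(p['K'],1).tolist(),np.round(p['T'],3).tolist())"
```

```text
now [ 0.3476 -0.1954  0.2266] [-3.1416e+00 -1.0000e-04  7.0500e-02] F [ 1.8 -0.1 -0.4] t 0.72
delta cm [ 19.49 -38.37   2.67] dr [-0.   -0.01 -0.2 ]
[[371.6, 0.0, 323.4], [0.0, 371.6, 239.8], [0.0, 0.0, 1.0]] [[0.07, -0.953, -0.296, 0.428], [-0.998, -0.066, -0.022, -0.19], [0.001, 0.297, -0.955, 0.384], [0.0, 0.0, 0.0, 1.0]]
```

step_arm:
  increments:
    - {"delta_pos": [3,-5.4,0],"dr": [0,0,0],"fingers": -1}
    - {"delta_pos": [6,-10.8,0],"dr": [0,0,0],"fingers": -1}
    - {"delta_pos": [9,-16.2,0],"dr": [0,0,0],"fingers": -1}
    - {"delta_pos": [12,-21.6,0],"dr": [0,0,0],"fingers": -1}
    - {"delta_pos": [15,-27,0],"dr": [0,0,0],"fingers": -1}

```text
time: 1.35
tool_pos: [0.4775, 0.0851, 0.2265]
tool_rot: [3.141, 0.0, 0.074]
contact_force: [0.9, -1.2, 0.7]
opening: 0.0918
grip_force: 0.0
```

```bash
cat >> h.py <<'E'
import cv2
def shot(fn):
    p=viewer.camera_params("wrist"); im=viewer.read_camera("wrist"); cv2.imwrite(fn,im[:,:,::-1]); np.savez(fn+".npz",**p)
def wpx(fn,uv,z):
    p=np.load(fn+".npz");K,T=p["K"],p["T"]
    v=np.array([(uv[0]-K[0,2])/K[0,0],(uv[1]-K[1,2])/K[1,1]]); r=np.hypot(*v)
    d=T[:3,:3]@np.r_[v/r*np.sin(r),np.cos(r)]; return (T[:3,3]+d*(z-T[2,3])/d[2])[:2]
E
python3 -c "
from h import *
shot('pics/w1.png')
go((.515,.201,.2),.074); print(robot.observe()['qvel'].max() if hasattr(robot.observe()['qvel'],'max') else '')"
```

```text
now [0.4796 0.0912 0.2264] [-3.1378e+00 -2.3000e-03  7.7200e-02] F [ 0.6  3.4 -0. ] t 1.4
delta cm [  4.37 -10.67   2.69] dr [-0.22 -0.13  0.18]
0.1004024006707401
```

View pics/w1.png

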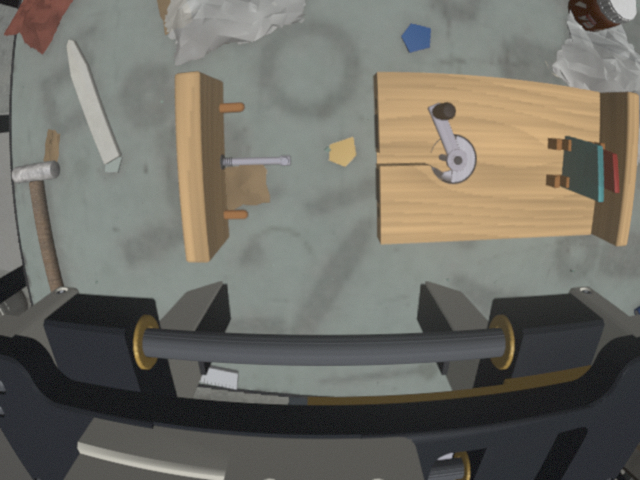

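The wrist view shows the panel on the left with its top face between x 176 and 208, its dowels at (240,107) and (240,215), and the bolt tip at (288,160). The rack edge is at x of about 378, with the groove at (380,163). The cam is at (457,160) and the knob at (445,110). I'll zoom in for sharper pixel positions.

```bash
python3 - <<'E'
import cv2,numpy as np
a=cv2.imread("pics/w1.png")
l=a[65:265,170:300]; r=a[65:265,362:492]
cv2.imwrite("pics/w1c.png",cv2.resize(np.hstack([l,r]),None,fx=3,fy=3,interpolation=cv2.INTER_CUBIC))
E
```

```text
(no output)
```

View pics/w1c.png

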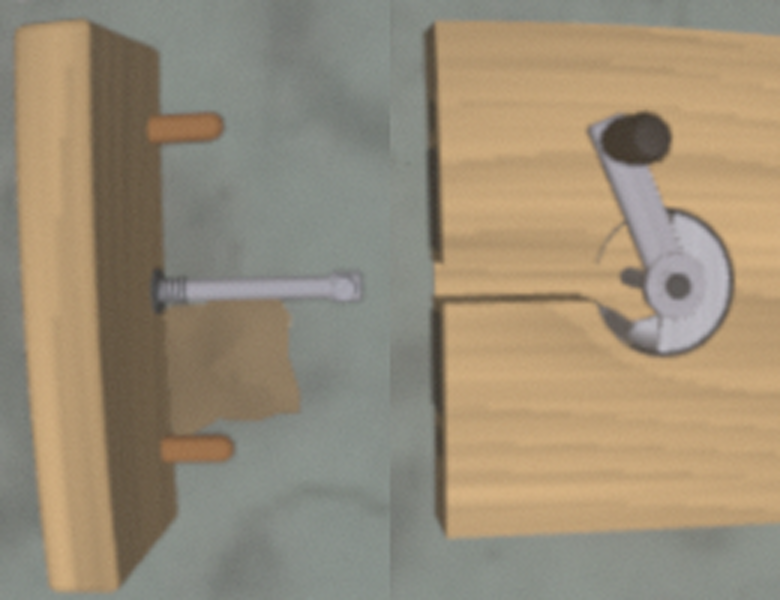

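```bash
python3 - <<'E'
from h import *
def w(u,v,z): return wpx("pics/w1.png",((170 if u<390 else 232)+(u-1)/3,65+(v-1)/3),z)
A,B=w(436,22,.03),w(447,537,.03); e=A-B; yr=np.arctan2(e[1],e[0]); m=(A+B)/2
xh=XH(yr); yh=np.array([-xh[1],xh[0]]); O=m-.075*yh
print("edge",A.round(4),B.round(4),np.hypot(*e).round(4),"yaw",yr.round(4),"mid",m.round(4),"O",O.round(4),"cam",w(678,286,.034).round(4),"knob",w(652,138,.0735).round(4))
P=[w(*q,.08) for q in((18,27),(90,20),(50,590),(119,588))]
d1,d2=w(222,126,.0145),w(234,448,.0145)
for n,q in(("top",P[0]-P[2]),("top",P[1]-P[3]),("dow",d1-d2)): print(n,np.hypot(*q).round(4),np.arctan2(q[1],q[0]).round(4))
c=sum(P)/4; yp=np.arctan2(*(d1-d2)[::-1])
pin,root=w(350,284,.025),w(160,289,.0145); q=pin-root;print("pin-root",np.hypot(*q).round(4),np.arctan2(q[0],-q[1]).round(4))
for n,x in(("c",c),("dowmid",(d1+d2)/2),("pin",pin),("root",root),("cam",w(678,286,.034))):
    print(n,x.round(4),"in rack mm",(np.array([xh@(x-O),yh@(x-O)])*1e3).round(1))
E
```

```text
edge [0.6155 0.0439] [0.4478 0.024 ] 0.1689 yaw 0.1178 mid [0.5316 0.034 ] O [ 0.5405 -0.0405] cam [ 0.5401 -0.0432] knob [ 0.5837 -0.0152]
top 0.1671 0.0663
top 0.1658 0.0712
dow 0.1099 0.0775
pin-root 0.066 0.0861
c [0.5178 0.2012] in rack mm [  5.9 242.7]
dowmid [0.5198 0.166 ] in rack mm [  3.8 207.5]
pin [0.5246 0.1234] in rack mm [  3.5 164.7]
root [0.5189 0.1892] in rack mm [  5.6 230.7]
cam [ 0.5401 -0.0432] in rack mm [-0.7 -2.6]
```

Both measurements agree to 2 mm: the rack's origin is about (0.540,-0.0405) with yaw 0.115, and the panel is at about (0.517,0.2012) with yaw 0.075. Next I'll go over the panel grip and down.

step_arm:
  increments:
    - {"delta_pos": [1.6,-3.6,2],"dr": [0,0,0],"fingers": -1}
    - {"delta_pos": [3.1,-7.2,5],"dr": [0,0,0],"fingers": -1}
    - {"delta_pos": [4.5,-10.6,9],"dr": [0,0,0],"fingers": -1}
    - {"delta_pos": [4.5,-10.6,12],"dr": [0,0,0],"fingers": -1}
    - {"delta_pos": [4.5,-10.6,15],"dr": [0,0,0],"fingers": -1}

```text
time: 2.02
tool_pos: [0.5137, 0.1925, 0.075]
tool_rot: [3.141, 0.001, 0.075]
contact_force: [0.1, -0.0, -0.1]
opening: 0.0919
grip_force: 0.0
```

```bash
python3 -c "
from h import *
go((.5175,.2012,.046),.075)"
```

```text
now [0.5137 0.1925 0.075 ] [3.1413e+00 1.2000e-03 7.4700e-02] F [ 0.1 -0.  -0.1] t 2.02
delta cm [ 0.45 -0.84  2.9 ] dr [ 0.02  0.07 -0.01]
```

step_arm:
  increments:
    - {"delta_pos": [0.3,-0.8,2],"dr": [0,0,0],"fingers": -1}
    - {"delta_pos": [0.3,-0.8,2.8],"dr": [0,0,0],"fingers": -0.5}
    - {"delta_pos": [0.3,-0.8,2.8],"dr": [0,0,0],"fingers": 0.2}
    - {"delta_pos": [0.3,-0.8,2.8],"dr": [0,0,0],"fingers": 1}
    - {"delta_pos": [0.3,-0.8,2.8],"dr": [0,0,0],"fingers": 1}
  newtons: 30

```text
time: 2.65
tool_pos: [0.517, 0.2002, 0.0496]
tool_rot: [-3.141, -0.002, 0.073]
contact_force: [-0.2, -0.2, 0.6]
opening: 0.0564
grip_force: 0.0
```

step_arm:
  increments:
    - {"delta_pos": [0,0,0],"dr": [0,0,0],"fingers": 1}
    - {"delta_pos": [0,0,0],"dr": [0,0,0],"fingers": 1}
    - {"delta_pos": [0,0,0],"dr": [0,0,0],"fingers": 1}
    - {"delta_pos": [0,0,0],"dr": [0,0,0],"fingers": 1}
    - {"delta_pos": [0,0,0],"dr": [0,0,0],"fingers": 1}
  newtons: 30

```text
time: 3.28
tool_pos: [0.5167, 0.2006, 0.0489]
tool_rot: [-3.141, -0.0, 0.074]
contact_force: [-0.3, 2.4, 1.5]
opening: 0.024
grip_force: 30.0
```

```bash
python3 -c "
from h import *
go((.5175,.2012,.046),.075)"
```

```text
now [0.5167 0.2006 0.0489] [-3.1412e+00 -5.0000e-04  7.3600e-02] F [-0.3  2.4  1.5] t 3.27
delta cm [ 0.09 -0.06  0.29] dr [-0.02 -0.03 -0.08]
```

step_arm:
  increments:
    - {"delta_pos": [0,1.5,0],"dr": [0,0,-0.5],"fingers": 1}
    - {"delta_pos": [-0.1,3.2,0],"dr": [0,0,-1],"fingers": 1}
    - {"delta_pos": [-0.15,5,0],"dr": [0,0,-1.5],"fingers": 1}
    - {"delta_pos": [-0.2,6.7,0],"dr": [0,0,-2],"fingers": 1}
    - {"delta_pos": [-0.2,7.7,0],"dr": [0,0,-2.3],"fingers": 1}

```text
time: 3.9
tool_pos: [0.5205, 0.1232, 0.049]
tool_rot: [-3.141, -0.001, 0.113]
contact_force: [-2.5, 17.5, 19.5]
opening: 0.024
grip_force: 30.0
```

```bash
python3 -c "
from h import *
shot('pics/w2.png')
go((.5207,.1234,.0489),.114)
a=cv2.imread('pics/w2.png'); cv2.imwrite('pics/w2c.png',cv2.resize(a[0:300,150:550],None,fx=2,fy=2,interpolation=cv2.INTER_CUBIC))"
```

```text
now [0.5206 0.1221 0.0489] [ 3.1415e+00 -6.0000e-04  1.1330e-01] F [-0.1  2.2  6.3] t 3.95
delta cm [ 0.02 -0.13  0.  ] dr [ 0.01 -0.04 -0.04]
```

View pics/w2c.png

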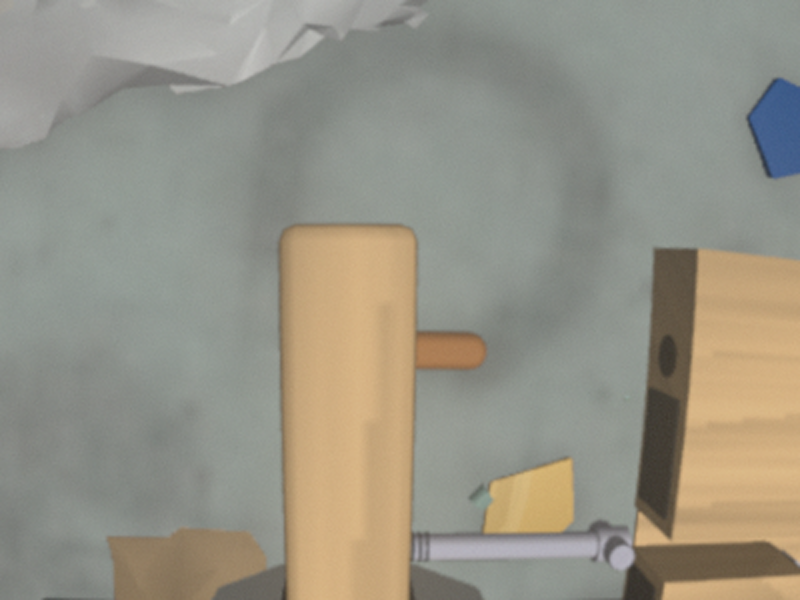

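The wrist view shows the +x dowel with its axis at v≈350 (crop) and the matching hole at (668,355). The bolt's pin is at (620,553) in front of the groove, whose +x lip is at (673,538). I'll compute the offsets in the rack frame.

```bash
python3 - <<'E'
from h import *
w=lambda u,v,z: wpx("pics/w2.png",(150+(u-.5)/2,(v-.5)/2),z)
pts={"tip":w(486,350,.0145),"root":w(418,350,.0145),"hole":w(668,355,.0145),"lip":w(673,538,.03),"corner":w(697,249,.03),"pin":w(621,555,.025),"pinbot":w(605,530,.004),"boltroot":w(418,546,.0145),"bolt2":w(590,545,.0145),"pc1":w(284,228,.08),"pc2":w(414,228,.08)}
e=pts["corner"]-pts["lip"]; print("edge yaw (78mm)",np.arctan2(e[1],e[0]).round(4),np.hypot(*e).round(4))
y=.114; xh=XH(y); yh=np.array([-xh[1],xh[0]]); O=np.array([.5395,-.0405])
for k,p in pts.items(): print(k,p.round(4),(np.array([xh@(p-O),yh@(p-O)])*1e3).round(1))
E
```

```text
edge yaw (78mm) 0.1267 0.0774
tip [0.5804 0.0929] [ 55.8 127.8]
root [0.5781 0.1107] [ 55.5 145.8]
hole [0.5867 0.0411] [56.2 75.7]
lip [0.5392 0.0352] [ 8.3 75.2]
corner [0.616  0.0449] [85.7 76.2]
pin [0.531  0.0473] [ 1.5 88.2]
pinbot [0.5306 0.0449] [ 0.9 85.9]
boltroot [0.5239 0.1031] [  0.9 144.5]
bolt2 [0.5292 0.053 ] [ 0.4 94.1]
pc1 [0.6038 0.1427] [ 84.7 174.7]
pc2 [0.6063 0.1211] [ 84.7 153. ]
```

Relative to the rack, the panel is about 0.4 mm short in x and 0.003 rad off in yaw, both well inside the 1 mm play. I'll slide it in until the dowels are just short of their holes.

step_arm:
  increments:
    - {"delta_pos": [0.04,0.9,0],"dr": [0,0,-0.15],"fingers": 1}
    - {"delta_pos": [0.04,1.9,0],"dr": [0,0,-0.15],"fingers": 1}
    - {"delta_pos": [0.04,2.9,0],"dr": [0,0,-0.15],"fingers": 1}
    - {"delta_pos": [0.04,3.9,0],"dr": [0,0,-0.15],"fingers": 1}
    - {"delta_pos": [0.04,4.5,0],"dr": [0,0,-0.15],"fingers": 1}

```text
time: 4.58
tool_pos: [0.5259, 0.079, 0.0489]
tool_rot: [-3.141, -0.001, 0.116]
contact_force: [2.8, 1.3, -4.5]
opening: 0.0238
grip_force: 30.0
```

```bash
cat >> h.py <<'E'
O=np.array([.5405,-.0404]); YR=.116; xh=XH(YR); yh=np.array([-xh[1],xh[0]])
def st():
    o=robot.observe(); d=np.array(o["tool_pos"])[:2]-O; f=np.array(o["contact_force"])
    print("rack xy mm",(1e3*xh@d).round(2),(1e3*yh@d).round(2),"z",round(o["tool_pos"][2],4),"rot",np.round(o["tool_rot"],4),"Fx,Fy,Fz",(xh@f[:2]).round(1),(yh@f[:2]).round(1),f[2].round(1),"M",np.round(o["torque"],2),"t",round(o["time"],2),"q",np.round(o["qpos"],2))
E
python3 - <<'E'
from h import *
shot('pics/w3.png'); st()
a=cv2.imread('pics/w3.png'); cv2.imwrite('pics/w3c.png',cv2.resize(a[50:350,200:500],None,fx=2,fy=2,interpolation=cv2.INTER_CUBIC))
E
```

```text
rack xy mm -0.71 119.47 z 0.0489 rot [ 3.1414e+00 -4.0000e-04  1.1620e-01] Fx,Fy,Fz -0.1 3.1 -0.8 M [ 0.65  0.18 -0.02] t 4.62 q [ 0.    0.56  1.72 -0.    0.86  1.46]
```

View pics/w3c.png

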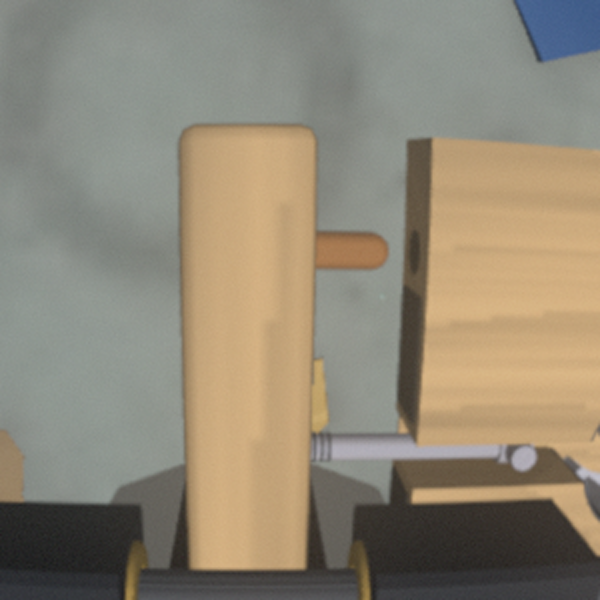

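The dowel tip (388,250) is level with its hole (414,251), and the bolt lies in the groove. The lateral force is about zero, so I'll push the dowels in.

step_arm:
  increments:
    - {"delta_pos": [0,0.4,0],"dr": [0,0,0],"fingers": 1}
    - {"delta_pos": [0,0.8,0],"dr": [0,0,0],"fingers": 1}
    - {"delta_pos": [0,1.2,0],"dr": [0,0,0],"fingers": 1}
    - {"delta_pos": [0,1.6,0],"dr": [0,0,0],"fingers": 1}
    - {"delta_pos": [0,2.0,0],"dr": [0,0,0],"fingers": 1}

```text
time: 5.25
tool_pos: [0.5282, 0.0588, 0.0489]
tool_rot: [-3.142, -0.001, 0.116]
contact_force: [1.1, -4.1, 0.4]
opening: 0.0239
grip_force: 30.0
```

```bash
python3 -c "
from h import *
st()"
```

```text
rack xy mm -0.69 99.96 z 0.0489 rot [-3.1416e+00 -5.0000e-04  1.1650e-01] Fx,Fy,Fz 0.6 -4.2 0.4 M [-0.48 -0.36  0.04] t 5.25 q [-0.03  0.56  1.72  0.    0.85  1.42]
```

step_arm:
  increments:
    - {"delta_pos": [0,0.12,0],"dr": [0,0,0],"fingers": 1}
    - {"delta_pos": [0,0.24,0],"dr": [0,0,0],"fingers": 1}
    - {"delta_pos": [0,0.36,0],"dr": [0,0,0],"fingers": 1}
    - {"delta_pos": [0,0.45,0],"dr": [0,0,0],"fingers": 1}
    - {"delta_pos": [0,0.5,0],"dr": [0,0,0],"fingers": 1}

```text
time: 5.88
tool_pos: [0.5286, 0.0545, 0.0489]
tool_rot: [-3.141, -0.0, 0.116]
contact_force: [0.2, 6.7, 6.3]
opening: 0.0241
grip_force: 30.0
```

```bash
python3 -c "
from h import *
st()"
```

```text
rack xy mm -0.81 95.61 z 0.0489 rot [-3.1406e+00 -3.0000e-04  1.1600e-01] Fx,Fy,Fz 1.0 6.6 6.3 M [1.48 0.01 0.03] t 5.88 q [-0.04  0.56  1.72  0.    0.85  1.41]
```

step_arm:
  increments:
    - {"delta_pos": [0,0.03,0],"dr": [0,0,0],"fingers": 1}
    - {"delta_pos": [0,0.06,0],"dr": [0,0,0],"fingers": 1}
    - {"delta_pos": [0,0.09,0],"dr": [0,0,0],"fingers": 1}
    - {"delta_pos": [0,0.12,0],"dr": [0,0,0],"fingers": 1}
    - {"delta_pos": [0,0.15,0],"dr": [0,0,0],"fingers": 1}

```text
time: 6.5
tool_pos: [0.5287, 0.0531, 0.0489]
tool_rot: [-3.141, -0.0, 0.116]
contact_force: [-0.4, 5.8, 5.1]
opening: 0.024
grip_force: 30.0
```

```bash
python3 -c "
from h import *
st()"
```

```text
rack xy mm -0.88 94.25 z 0.0489 rot [-3.1405e+00 -1.0000e-04  1.1610e-01] Fx,Fy,Fz 0.3 5.8 5.1 M [ 1.27 -0.02  0.  ] t 6.5 q [-0.04  0.56  1.72  0.    0.86  1.41]
```

step_arm:
  increments:
    - {"delta_pos": [0,0.03,0],"dr": [0,0,0],"fingers": 1}
    - {"delta_pos": [0,0.06,0],"dr": [0,0,0],"fingers": 1}
    - {"delta_pos": [0,0.09,0],"dr": [0,0,0],"fingers": 1}
    - {"delta_pos": [0,0.12,0],"dr": [0,0,0],"fingers": 1}
    - {"delta_pos": [0,0.15,0],"dr": [0,0,0],"fingers": 1}

```text
time: 7.12
tool_pos: [0.5288, 0.0517, 0.0489]
tool_rot: [-3.14, -0.0, 0.116]
contact_force: [-0.6, 7.3, 6.5]
opening: 0.0243
grip_force: 30.0
```

```bash
python3 -c "
from h import *
st()"
```

```text
rack xy mm -0.94 92.8 z 0.0489 rot [-3.1404 -0.      0.1161] Fx,Fy,Fz 0.2 7.3 6.5 M [ 1.55 -0.03  0.11] t 7.12 q [-0.05  0.56  1.72  0.    0.86  1.41]
```

step_arm:
  increments:
    - {"delta_pos": [0,0.02,0],"dr": [0,0,0],"fingers": 1}
    - {"delta_pos": [0,0.04,0],"dr": [0,0,0],"fingers": 1}
    - {"delta_pos": [0,0.06,0],"dr": [0,0,0],"fingers": 1}
    - {"delta_pos": [0,0.08,0],"dr": [0,0,0],"fingers": 1}
    - {"delta_pos": [0,0.1,0],"dr": [0,0,0],"fingers": 1}

```text
time: 7.75
tool_pos: [0.5289, 0.0507, 0.0489]
tool_rot: [-3.14, 0.0, 0.116]
contact_force: [-0.9, 8.4, 7.1]
opening: 0.0239
grip_force: 30.0
```

```bash
python3 -c "
from h import *
st()"
```

```text
rack xy mm -0.98 91.81 z 0.0489 rot [-3.1404  0.      0.1161] Fx,Fy,Fz 0.1 8.5 7.1 M [1.85 0.12 0.06] t 7.75 q [-0.05  0.56  1.72  0.    0.86  1.4 ]
```

step_arm:
  increments:
    - {"delta_pos": [0,0.02,0],"dr": [0,0,0],"fingers": 1}
    - {"delta_pos": [0,0.04,0],"dr": [0,0,0],"fingers": 1}
    - {"delta_pos": [0,0.06,0],"dr": [0,0,0],"fingers": 1}
    - {"delta_pos": [0,0.08,0],"dr": [0,0,0],"fingers": 1}
    - {"delta_pos": [0,0.08,0],"dr": [0,0,0],"fingers": 1}

```text
time: 8.38
tool_pos: [0.529, 0.0499, 0.0489]
tool_rot: [-3.14, 0.0, 0.116]
contact_force: [-1.1, 8.4, 5.6]
opening: 0.024
grip_force: 30.0
```

```bash
python3 -c "
from h import *
st()"
```

```text
rack xy mm -0.98 91.03 z 0.0489 rot [-3.1404e+00  1.0000e-04  1.1610e-01] Fx,Fy,Fz -0.1 8.4 5.6 M [1.72 0.15 0.07] t 8.38 q [-0.05  0.56  1.72  0.    0.86  1.4 ]
```

step_arm:
  increments:
    - {"delta_pos": [0,0.02,0],"dr": [0,0,0],"fingers": 1}
    - {"delta_pos": [0,0.04,0],"dr": [0,0,0],"fingers": 1}
    - {"delta_pos": [0,0.06,0],"dr": [0,0,0],"fingers": 1}
    - {"delta_pos": [0,0.08,0],"dr": [0,0,0],"fingers": 1}
    - {"delta_pos": [0,0.08,0],"dr": [0,0,0],"fingers": 1}

```text
time: 9.0
tool_pos: [0.5291, 0.0491, 0.0489]
tool_rot: [-3.14, 0.0, 0.116]
contact_force: [-0.7, 8.1, 6.5]
opening: 0.0236
grip_force: 30.0
```

```bash
python3 -c "
from h import *
st()"
```

```text
rack xy mm -1.01 90.24 z 0.0489 rot [-3.1404e+00  1.0000e-04  1.1620e-01] Fx,Fy,Fz 0.2 8.1 6.5 M [1.8  0.13 0.04] t 9.0 q [-0.05  0.56  1.72  0.    0.86  1.4 ]
```

step_arm:
  increments:
    - {"delta_pos": [0,0.02,0],"dr": [0,0,0],"fingers": 1}
    - {"delta_pos": [0,0.04,0],"dr": [0,0,0],"fingers": 1}
    - {"delta_pos": [0,0.06,0],"dr": [0,0,0],"fingers": 1}
    - {"delta_pos": [0,0.08,0],"dr": [0,0,0],"fingers": 1}
    - {"delta_pos": [0,0.08,0],"dr": [0,0,0],"fingers": 1}

```text
time: 9.62
tool_pos: [0.5291, 0.0487, 0.0489]
tool_rot: [-3.14, 0.0, 0.116]
contact_force: [-0.9, 10.8, 5.7]
opening: 0.0238
grip_force: 30.0
```

```bash
python3 -c "
from h import *
st()"
```

```text
rack xy mm -1.03 89.83 z 0.0489 rot [-3.1398e+00  1.0000e-04  1.1610e-01] Fx,Fy,Fz 0.4 10.9 5.7 M [2.15 0.14 0.02] t 9.62 q [-0.05  0.56  1.72  0.    0.86  1.4 ]
```

step_arm:
  increments:
    - {"delta_pos": [0,0.01,0],"dr": [0,0,0],"fingers": 1}
    - {"delta_pos": [0,0.02,0],"dr": [0,0,0],"fingers": 1}
    - {"delta_pos": [0,0.03,0],"dr": [0,0,0],"fingers": 1}
    - {"delta_pos": [0,0.04,0],"dr": [0,0,0],"fingers": 1}
    - {"delta_pos": [0,0.04,0],"dr": [0,0,0],"fingers": 1}

```text
time: 10.25
tool_pos: [0.5291, 0.0486, 0.0489]
tool_rot: [-3.139, 0.0, 0.116]
contact_force: [-0.7, 11.0, 6.4]
opening: 0.0239
grip_force: 30.0
```

```bash
python3 -c "
from h import *
st(); shot('pics/w4.png')
a=cv2.imread('pics/w4.png'); cv2.imwrite('pics/w4c.png',cv2.resize(a[60:310,220:600],None,fx=2,fy=2,interpolation=cv2.INTER_CUBIC))"
```

```text
rack xy mm -1.01 89.74 z 0.0489 rot [-3.1394e+00  1.0000e-04  1.1610e-01] Fx,Fy,Fz 0.6 11.0 6.4 M [ 2.41  0.13 -0.01] t 10.25 q [-0.05  0.56  1.72  0.    0.86  1.4 ]
```

View pics/w4c.png

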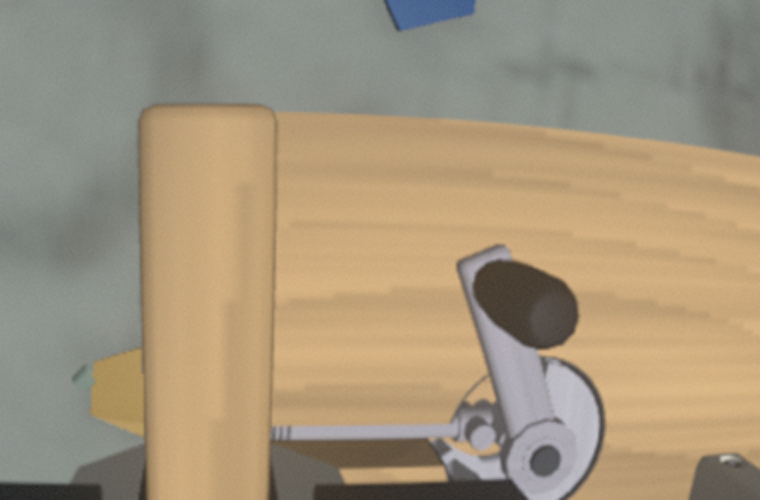

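The pin (482,432) is at the cam's mouth beside its hub (545,460), and the panel overlaps the rack edge in the view. Motion has nearly stopped, so I'll press a little more to seat it.

step_arm:
  increments:
    - {"delta_pos": [0,0.02,0],"dr": [0,0,0],"fingers": 1}
    - {"delta_pos": [0,0.04,0],"dr": [0,0,0],"fingers": 1}
    - {"delta_pos": [0,0.06,0],"dr": [0,0,0],"fingers": 1}
    - {"delta_pos": [0,0.07,0],"dr": [0,0,0],"fingers": 1}
    - {"delta_pos": [0,0.07,0],"dr": [0,0,0],"fingers": 1}

```text
time: 10.92
tool_pos: [0.5291, 0.0485, 0.0489]
tool_rot: [-3.139, 0.0, 0.116]
contact_force: [-1.1, 14.6, 7.3]
opening: 0.024
grip_force: 30.0
```

```bash
python3 -c "
from h import *
st()"
```

```text
rack xy mm -1.01 89.59 z 0.0489 rot [-3.1386e+00  1.0000e-04  1.1590e-01] Fx,Fy,Fz 0.6 14.6 7.3 M [2.81 0.17 0.07] t 10.93 q [-0.05  0.56  1.72  0.    0.86  1.4 ]
```

The panel is seated at a 14.6 N push, with its origin at about y 89.6 mm, so the cam is mouth-open and the pin is home. I'll let go and rise.

step_arm:
  increments:
    - {"delta_pos": [0,0.07,0],"dr": [0,0,0],"fingers": 0.3}
    - {"delta_pos": [0,0.07,0],"dr": [0,0,0],"fingers": 0}
    - {"delta_pos": [0,0.0,-2],"dr": [0,0,0],"fingers": 0}
    - {"delta_pos": [0,0,-6],"dr": [0,0,0],"fingers": 0}
    - {"delta_pos": [0,0,-10],"dr": [0,0,0],"fingers": 0}

```text
time: 11.55
tool_pos: [0.5289, 0.0455, 0.1491]
tool_rot: [3.141, 0.002, 0.116]
contact_force: [0.9, -1.0, 0.9]
opening: 0.0454
grip_force: 0.0
```

```bash
python3 -c "
from h import *
st(); shot('pics/w5.png')
a=cv2.imread('pics/w5.png'); cv2.imwrite('pics/w5c.png',cv2.resize(a[60:310,220:600],None,fx=2,fy=2,interpolation=cv2.INTER_CUBIC))"
```

```text
rack xy mm -1.56 86.63 z 0.1491 rot [3.1407e+00 2.2000e-03 1.1590e-01] Fx,Fy,Fz 0.8 -1.1 0.9 M [ 0.03  0.01 -0.  ] t 11.55 q [-0.06  0.43  1.62 -0.    1.09  1.4 ]
```

View pics/w5c.png

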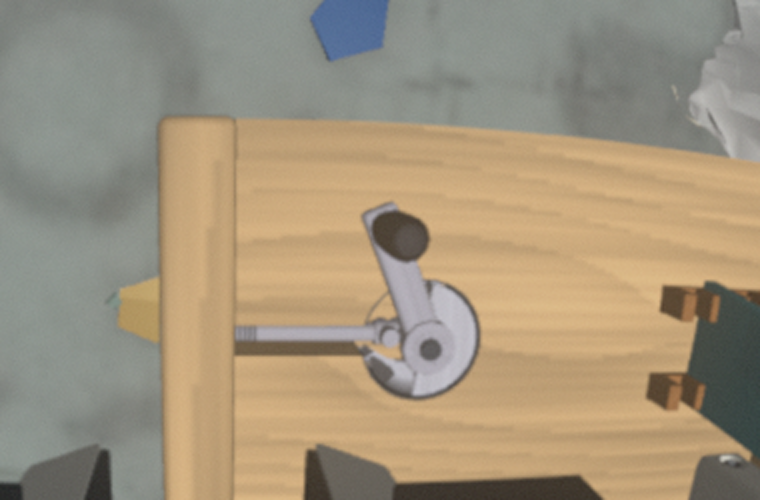

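The panel stays put. The pin (389,335) sits in the cam's mouth, the hub is at (430,349) and the top of the knob at (408,237). I'll compute the knob's circle and rotate the tool half a turn for the sweep.

```bash
python3 - <<'E'
from h import *
w=lambda u,v,z: wpx("pics/w5.png",(220+(u-.5)/2,60+(v-.5)/2),z)
for n,a in(("hub39",(430,349,.0395)),("hub34",(430,349,.034)),("rim",(421,339,.03)),("knobtop",(409,237,.0735)),("pin",(390,336,.025)),("pc1",(161,118,.08)),("pc2",(236,118,.08)),("pe1",(164,480,.08)),("pe2",(234,480,.08))):
    p=w(*a); print(n,p.round(4),(1e3*np.array([xh@(p-O),yh@(p-O)])).round(1))
E
```

```text
hub39 [ 0.5402 -0.0407] [-0.4 -0.2]
hub34 [ 0.5388 -0.0426] [-2. -2.]
rim [ 0.5414 -0.0394] [1.  0.9]
knobtop [ 0.5853 -0.0143] [47.5 20.8]
pin [ 0.5398 -0.0279] [ 0.8 12.5]
pc1 [0.6124 0.0683] [84.  99.7]
pc2 [0.6149 0.046 ] [83.9 77.2]
pe1 [0.4945 0.0555] [-34.6 100.6]
pe2 [0.4972 0.0319] [-34.7  76.9]
```

step_arm:
  increments:
    - {"delta_pos": [0,0,0],"dr": [0,0,-10],"fingers": 0}
    - {"delta_pos": [0,0,0],"dr": [0,0,-20],"fingers": 0}
    - {"delta_pos": [0,0,0],"dr": [0,0,-30],"fingers": 0}
    - {"delta_pos": [0,0,0],"dr": [0,0,-40],"fingers": 0}
    - {"delta_pos": [0,0,0],"dr": [0,0,-50],"fingers": 0}

```text
time: 12.22
tool_pos: [0.5291, 0.0455, 0.148]
tool_rot: [-3.141, 0.002, 0.994]
contact_force: [-0.8, -0.3, -0.6]
opening: 0.046
grip_force: 0.0
```

step_arm:
  increments:
    - {"delta_pos": [0,0,0],"dr": [0,0,-10],"fingers": 0}
    - {"delta_pos": [0,0,0],"dr": [0,0,-20],"fingers": 0}
    - {"delta_pos": [0,0,0],"dr": [0,0,-30],"fingers": 0}
    - {"delta_pos": [0,0,0],"dr": [0,0,-40],"fingers": 0}
    - {"delta_pos": [0,0,0],"dr": [0,0,-50],"fingers": 0}

```text
time: 12.85
tool_pos: [0.5291, 0.0455, 0.148]
tool_rot: [-3.14, 0.001, 1.867]
contact_force: [0.2, -0.1, -0.4]
opening: 0.0457
grip_force: 0.0
```

step_arm:
  increments:
    - {"delta_pos": [0,0,0],"dr": [0,0,-10],"fingers": 0}
    - {"delta_pos": [0,0,0],"dr": [0,0,-20],"fingers": 0}
    - {"delta_pos": [0,0,0],"dr": [0,0,-30],"fingers": 0}
    - {"delta_pos": [0,0,0],"dr": [0,0,-40],"fingers": 0}
    - {"delta_pos": [0,0,0],"dr": [0,0,-50],"fingers": 0}

```text
time: 13.48
tool_pos: [0.5291, 0.0455, 0.148]
tool_rot: [-3.14, -0.001, 2.74]
contact_force: [0.1, -0.4, -0.3]
opening: 0.0462
grip_force: 0.0
```

step_arm:
  increments:
    - {"delta_pos": [-1.5,-0.7,0],"dr": [0,0,-10.6],"fingers": 0}
    - {"delta_pos": [-3,-1.4,1],"dr": [0,0,-21.2],"fingers": 0}
    - {"delta_pos": [-4.5,-2.1,2],"dr": [0,0,-31.8],"fingers": 0}
    - {"delta_pos": [-6,-2.8,3.5],"dr": [0,0,-42.5],"fingers": 0}
    - {"delta_pos": [-7.4,-3.5,5],"dr": [0,0,-53],"fingers": 0}

```text
time: 14.1
tool_pos: [0.5835, -0.0164, 0.0975]
tool_rot: [-3.141, -0.001, -2.618]
contact_force: [-0.4, 0.5, 0.5]
opening: 0.0458
grip_force: 0.0
```

```bash
python3 -c "
from h import *
st(); go((.5837,-.0153,.047),.526+np.pi)"
```

```text
rack xy mm 45.49 18.87 z 0.0975 rot [-3.1414e+00 -1.5000e-03 -2.6182e+00] Fx,Fy,Fz -0.4 0.6 0.5 M [ 0.19 -0.12 -0.01] t 14.1 q [-0.16  0.57  1.53 -0.    1.04 -2.25]
now [ 0.5835 -0.0164  0.0975] [-3.1414e+00 -1.5000e-03 -2.6182e+00] F [-0.4  0.5  0.5] t 14.1
delta cm [-0.08  0.09  5.05] dr [-0.01 -0.09 -0.15]
```

step_arm:
  increments:
    - {"delta_pos": [-0.05,0.1,1.5],"dr": [0,0,0],"fingers": 0}
    - {"delta_pos": [-0.05,0.1,3],"dr": [0,0,0],"fingers": 0}
    - {"delta_pos": [-0.05,0.1,4.5],"dr": [0,0,0],"fingers": 0}
    - {"delta_pos": [-0.05,0.1,5],"dr": [0,0,0],"fingers": 0.1}
    - {"delta_pos": [-0.05,0.1,5],"dr": [0,0,0],"fingers": 0.6}
  newtons: 12

```text
time: 14.72
tool_pos: [0.5834, -0.0138, 0.0485]
tool_rot: [3.141, -0.0, -2.624]
contact_force: [-0.4, 0.3, 0.4]
opening: 0.0351
grip_force: 0.0
```

step_arm:
  increments:
    - {"delta_pos": [0,0,0],"dr": [0,0,0],"fingers": 1}
    - {"delta_pos": [0,0,0],"dr": [0,0,0],"fingers": 1}
    - {"delta_pos": [0,0,0],"dr": [0,0,0],"fingers": 1}
    - {"delta_pos": [0,0,0],"dr": [0,0,0],"fingers": 1}
    - {"delta_pos": [0,0,0],"dr": [0,0,0],"fingers": 1}
  newtons: 12

```text
time: 15.35
tool_pos: [0.584, -0.0141, 0.0493]
tool_rot: [-3.141, 0.001, -2.624]
contact_force: [-0.2, -0.1, 4.4]
opening: 0.0159
grip_force: 12.0
```

```bash
cat >> h.py <<'E'
PHI0=.41; RAD=.05
def knob(target_c=None,n=5):
    o=robot.observe(); d=np.array(o["tool_pos"])[:2]-O; phi=np.arctan2(d[1],d[0]); f=np.array(o["contact_force"])[:2]
    t=np.array([np.sin(phi),-np.cos(phi)]); r=d/np.hypot(*d)
    c=(PHI0+YR-phi+.5)%(2*np.pi)-.5
    print("c",c.round(3),"rad mm",(1e3*np.hypot(*d)).round(1),"push N",(-f@t).round(2),"radial N",(f@r).round(2),"Fz",round(o["contact_force"][2],1),"open",round(o["opening"],4),"yaw err",np.round((o["tool_rot"][2]-phi)%(2*np.pi)-np.pi,3),"z",round(o["tool_pos"][2],4),"t",round(o["time"],2))
    if target_c is None: return
    R=Ro.from_euler("xyz",o["tool_rot"])
    for k in range(1,n+1):
        ck=c+(target_c-c)*k/n; a=PHI0+YR-ck; p=np.r_[O+RAD*XH(a),o["tool_pos"][2]]
        print("row",np.round(R.inv().apply(p-o["tool_pos"])*100,2)[:2],"dz",np.round((R.inv()*Ro.from_euler("xyz",[np.pi,0,a+np.pi])).as_rotvec(degrees=True),1)[2])
E
python3 -c "
from h import *
knob(.45)"
```

```text
c -0.018 rad mm 50.9 push N 0.02 radial N -0.17 Fz 4.4 open 0.0159 yaw err -0.026 z 0.0493 t 15.35
row [ 0.1  -0.47] dz 3.9
row [ 0.15 -0.93] dz 9.2
row [ 0.25 -1.39] dz 14.6
row [ 0.39 -1.84] dz 19.9
row [ 0.57 -2.27] dz 25.3
```

step_arm:
  increments:
    - {"delta_pos": [0.05,-0.47,0],"dr": [0,0,4],"fingers": 1}
    - {"delta_pos": [0.1,-0.93,0],"dr": [0,0,9.2],"fingers": 1}
    - {"delta_pos": [0.2,-1.39,0],"dr": [0,0,14.6],"fingers": 1}
    - {"delta_pos": [0.35,-1.84,0],"dr": [0,0,19.9],"fingers": 1}
    - {"delta_pos": [0.53,-2.27,0],"dr": [0,0,25.3],"fingers": 1}

```text
time: 15.98
tool_pos: [0.5907, -0.0355, 0.0492]
tool_rot: [3.141, 0.001, -3.069]
contact_force: [0.8, 3.8, 4.7]
opening: 0.0153
grip_force: 12.0
```

```bash
sed -i 's/RAD=.05$/RAD=.0505/' h.py; python3 -c "
from h import *
knob(.9)"
```

```text
c 0.429 rad mm 50.4 push N 3.71 radial N 1.18 Fz 4.7 open 0.0153 yaw err -0.024 z 0.0492 t 15.97
row [ 0.   -0.48] dz 4.0
row [ 0.06 -0.95] dz 9.4
row [ 0.16 -1.41] dz 14.8
row [ 0.3  -1.87] dz 20.2
row [ 0.49 -2.3 ] dz 25.6
```

step_arm:
  increments:
    - {"delta_pos": [0.0,-0.48,0],"dr": [0,0,5],"fingers": 1}
    - {"delta_pos": [0.06,-0.95,0],"dr": [0,0,10],"fingers": 1}
    - {"delta_pos": [0.16,-1.41,0],"dr": [0,0,15],"fingers": 1}
    - {"delta_pos": [0.3,-1.87,0],"dr": [0,0,20.5],"fingers": 1}
    - {"delta_pos": [0.49,-2.3,0],"dr": [0,0,25.6],"fingers": 1}

```text
time: 16.6
tool_pos: [0.5871, -0.0585, 0.0492]
tool_rot: [3.14, -0.0, 2.768]
contact_force: [0.5, 5.4, 4.8]
opening: 0.0154
grip_force: 12.0
```

```bash
python3 -c "
from h import *
knob(1.25)"
```

```text
c 0.897 rad mm 50.0 push N 5.2 radial N -1.52 Fz 4.8 open 0.0154 yaw err -0.003 z 0.0492 t 16.6
row [-0.04 -0.36] dz 3.9
row [-0.   -0.71] dz 7.9
row [ 0.06 -1.06] dz 12.0
row [ 0.15 -1.41] dz 16.0
row [ 0.26 -1.75] dz 20.1
```

step_arm:
  increments:
    - {"delta_pos": [0.0,-0.35,0],"dr": [0,0,4],"fingers": 1}
    - {"delta_pos": [0.02,-0.7,0],"dr": [0,0,8],"fingers": 1}
    - {"delta_pos": [0.06,-1.0,0],"dr": [0,0,11.5],"fingers": 1}
    - {"delta_pos": [0.06,-1.0,0],"dr": [0,0,11.5],"fingers": 1}
    - {"delta_pos": [0.06,-1.0,0],"dr": [0,0,11.5],"fingers": 1}

```text
time: 17.23
tool_pos: [0.5823, -0.0677, 0.0491]
tool_rot: [3.141, -0.002, 2.57]
contact_force: [-2.0, 3.8, 6.3]
opening: 0.0156
grip_force: 12.0
```

```bash
python3 -c "
from h import *
knob(1.3,3)"
```

```text
c 1.105 rad mm 49.9 push N 2.03 radial N -3.75 Fz 6.3 open 0.0156 yaw err 0.007 z 0.0491 t 17.23
row [-0.05 -0.33] dz 4.1
row [-0.01 -0.66] dz 7.9
row [ 0.04 -0.98] dz 11.6
```

step_arm:
  increments:
    - {"delta_pos": [0.04,-0.33,0],"dr": [0,0,4],"fingers": 1}
    - {"delta_pos": [0.07,-0.66,0],"dr": [0,0,8],"fingers": 1}
    - {"delta_pos": [0.12,-0.98,0],"dr": [0,0,11.5],"fingers": 1}
    - {"delta_pos": [0.12,-0.98,0],"dr": [0,0,11.5],"fingers": 1}
    - {"delta_pos": [0.12,-0.98,0],"dr": [0,0,11.5],"fingers": 1}

```text
time: 17.85
tool_pos: [0.5758, -0.0753, 0.0491]
tool_rot: [3.141, -0.002, 2.369]
contact_force: [-2.7, 3.4, 7.1]
opening: 0.0153
grip_force: 12.0
```

```bash
python3 -c "
from h import *
knob(1.5,3)"
```

```text
c 1.305 rad mm 49.7 push N 0.53 radial N -4.26 Fz 7.1 open 0.0153 yaw err 0.007 z 0.0491 t 17.85
row [-0.07 -0.33] dz 4.1
row [-0.04 -0.65] dz 7.8
row [ 0.02 -0.98] dz 11.6
```

step_arm:
  increments:
    - {"delta_pos": [0.05,-0.33,0],"dr": [0,0,4],"fingers": 1}
    - {"delta_pos": [0.1,-0.66,0],"dr": [0,0,8],"fingers": 1}
    - {"delta_pos": [0.17,-0.98,0],"dr": [0,0,11.5],"fingers": 1}
    - {"delta_pos": [0.17,-0.98,0],"dr": [0,0,11.5],"fingers": 1}
    - {"delta_pos": [0.17,-0.98,0],"dr": [0,0,11.5],"fingers": 1}

```text
time: 18.48
tool_pos: [0.5682, -0.0813, 0.0491]
tool_rot: [3.141, -0.001, 2.169]
contact_force: [-1.5, 3.6, 5.9]
opening: 0.0155
grip_force: 12.0
```

```bash
sed -i 's/RAD=.0505$/RAD=.0497/' h.py; python3 -c "
from h import *
knob(1.7,3)"
```

```text
c 1.502 rad mm 49.4 push N 0.79 radial N -3.78 Fz 5.9 open 0.0155 yaw err 0.003 z 0.0491 t 18.48
row [-0.02 -0.33] dz 3.9
row [ 0.01 -0.66] dz 7.7
row [ 0.07 -0.98] dz 11.5
```

step_arm:
  increments:
    - {"delta_pos": [0.03,-0.2,0],"dr": [0,0,2.3],"fingers": 1}
    - {"delta_pos": [0.06,-0.4,0],"dr": [0,0,4.6],"fingers": 1}
    - {"delta_pos": [0.09,-0.6,0],"dr": [0,0,6.9],"fingers": 1}
    - {"delta_pos": [0.12,-0.8,0],"dr": [0,0,9.2],"fingers": 1}
    - {"delta_pos": [0.17,-0.98,0],"dr": [0,0,11.5],"fingers": 1}

```text
time: 19.1
tool_pos: [0.5598, -0.0856, 0.0491]
tool_rot: [3.14, -0.0, 1.967]
contact_force: [0.3, 4.0, 3.6]
opening: 0.0151
grip_force: 12.0
```

```bash
python3 -c "
from h import *
knob(1.85,5)"
```

```text
c 1.694 rad mm 49.1 push N 1.84 radial N -3.52 Fz 3.6 open 0.0151 yaw err -0.007 z 0.0491 t 19.1
row [-0.06 -0.15] dz 1.4
row [-0.05 -0.31] dz 3.2
row [-0.04 -0.46] dz 5.0
row [-0.02 -0.62] dz 6.8
row [-0.   -0.77] dz 8.6
```

```bash
python3 - <<'E'
import numpy as np
from scipy.optimize import least_squares
P=np.array([(.584,-.0141),(.5907,-.0355),(.5871,-.0585),(.5823,-.0677),(.5758,-.0753),(.5682,-.0813),(.5598,-.0856)])
r=least_squares(lambda q:np.hypot(*(P-q).T)-.05,[.54,-.04],x_scale=.01); print(r.x,r.fun*1e3)
s=open("h.py").read().replace("O=np.array([.5405,-.0404])","O=np.array([%.4f,%.4f])"%tuple(r.x)).replace("RAD=.0497","RAD=.0496")
open("h.py","w").write(s)
from h import *
d=P[0]-O; print("phi0",np.arctan2(d[1],d[0])-YR)
knob(); knob(1.85,5)
E
```

```text
[ 0.54090787 -0.03942234] [-0.01847929 -0.05362116 -0.02330762  0.12917603  0.04664877 -0.01401573
 -0.10722751]
phi0 0.41481101080156957
c 1.709 rad mm 49.9 push N 1.78 radial N -3.55 Fz 3.6 open 0.0151 yaw err 0.009 z 0.0491 t 19.1
c 1.709 rad mm 49.9 push N 1.78 radial N -3.55 Fz 3.6 open 0.0151 yaw err 0.009 z 0.0491 t 19.1
row [ 0.03 -0.14] dz 2.1
row [ 0.04 -0.28] dz 3.7
row [ 0.05 -0.42] dz 5.3
row [ 0.07 -0.56] dz 6.9
row [ 0.08 -0.69] dz 8.6
```

step_arm:
  increments:
    - {"delta_pos": [0.04,-0.15,0],"dr": [0,0,2],"fingers": 1}
    - {"delta_pos": [0.06,-0.3,0],"dr": [0,0,3.7],"fingers": 1}
    - {"delta_pos": [0.08,-0.45,0],"dr": [0,0,5.4],"fingers": 1}
    - {"delta_pos": [0.1,-0.6,0],"dr": [0,0,7.1],"fingers": 1}
    - {"delta_pos": [0.13,-0.75,0],"dr": [0,0,8.8],"fingers": 1}

```text
time: 19.73
tool_pos: [0.5526, -0.0879, 0.0492]
tool_rot: [3.14, 0.0, 1.813]
contact_force: [1.0, 3.1, 4.4]
opening: 0.0157
grip_force: 12.0
```

```bash
python3 -c "
from h import *
knob(2.0,5)"
```

```text
c 1.86 rad mm 49.8 push N 1.71 radial N -2.81 Fz 4.4 open 0.0157 yaw err 0.006 z 0.0492 t 19.73
row [ 0.03 -0.14] dz 1.9
row [ 0.03 -0.28] dz 3.5
row [ 0.04 -0.41] dz 5.1
row [ 0.06 -0.55] dz 6.7
row [ 0.08 -0.69] dz 8.3
```

step_arm:
  increments:
    - {"delta_pos": [0.03,-0.15,0],"dr": [0,0,1.8],"fingers": 1}
    - {"delta_pos": [0.05,-0.3,0],"dr": [0,0,3.6],"fingers": 1}
    - {"delta_pos": [0.07,-0.45,0],"dr": [0,0,5.3],"fingers": 1}
    - {"delta_pos": [0.09,-0.6,0],"dr": [0,0,7],"fingers": 1}
    - {"delta_pos": [0.12,-0.75,0],"dr": [0,0,8.7],"fingers": 1}

```text
time: 20.35
tool_pos: [0.5453, -0.0889, 0.0492]
tool_rot: [3.139, 0.001, 1.661]
contact_force: [4.1, 2.3, 5.3]
opening: 0.0156
grip_force: 12.0
```

```bash
python3 -c "
from h import *
knob(2.15,5)"
```

```text
c 2.008 rad mm 49.7 push N 4.33 radial N -1.94 Fz 5.3 open 0.0156 yaw err 0.001 z 0.0492 t 20.35
row [ 0.02 -0.14] dz 1.7
row [ 0.02 -0.28] dz 3.3
row [ 0.03 -0.42] dz 5.0
row [ 0.05 -0.56] dz 6.6
row [ 0.06 -0.7 ] dz 8.2
```

The push has risen to 4.3 N, so the rubber is being met. From here I'll use small steps with a short hold.

step_arm:
  increments:
    - {"delta_pos": [0.01,-0.1,0],"dr": [0,0,1.2],"fingers": 1}
    - {"delta_pos": [0.02,-0.2,0],"dr": [0,0,2.4],"fingers": 1}
    - {"delta_pos": [0.03,-0.3,0],"dr": [0,0,3.5],"fingers": 1}
    - {"delta_pos": [0.03,-0.35,0],"dr": [0,0,4.1],"fingers": 1}
    - {"delta_pos": [0.03,-0.35,0],"dr": [0,0,4.1],"fingers": 1}

```text
time: 20.98
tool_pos: [0.5417, -0.0891, 0.0492]
tool_rot: [3.14, 0.001, 1.59]
contact_force: [2.8, 1.4, 5.4]
opening: 0.0157
grip_force: 12.0
```

```bash
python3 -c "
from h import *
knob(2.15,3)"
```

```text
c 2.081 rad mm 49.7 push N 2.87 radial N -1.31 Fz 5.4 open 0.0157 yaw err 0.004 z 0.0492 t 20.98
row [ 0.01 -0.11] dz 1.5
row [ 0.02 -0.23] dz 2.8
row [ 0.02 -0.34] dz 4.2
```

step_arm:
  increments:
    - {"delta_pos": [0.01,-0.1,0],"dr": [0,0,1.2],"fingers": 1}
    - {"delta_pos": [0.02,-0.2,0],"dr": [0,0,2.4],"fingers": 1}
    - {"delta_pos": [0.03,-0.3,0],"dr": [0,0,3.5],"fingers": 1}
    - {"delta_pos": [0.03,-0.4,0],"dr": [0,0,4.7],"fingers": 1}
    - {"delta_pos": [0.03,-0.4,0],"dr": [0,0,4.7],"fingers": 1}

```text
time: 21.6
tool_pos: [0.5375, -0.0889, 0.0492]
tool_rot: [3.14, 0.001, 1.508]
contact_force: [3.4, 0.1, 6.6]
opening: 0.0156
grip_force: 12.0
```

```bash
python3 -c "
from h import *
knob(2.25,3)"
```

```text
c 2.166 rad mm 49.6 push N 3.36 radial N -0.32 Fz 6.6 open 0.0156 yaw err 0.006 z 0.0492 t 21.6
row [ 0.   -0.14] dz 2.0
row [ 0.01 -0.28] dz 3.6
row [ 0.02 -0.42] dz 5.2
```

step_arm:
  increments:
    - {"delta_pos": [0.0,-0.1,0],"dr": [0,0,1.2],"fingers": 1}
    - {"delta_pos": [0.01,-0.25,0],"dr": [0,0,3],"fingers": 1}
    - {"delta_pos": [0.02,-0.4,0],"dr": [0,0,4.8],"fingers": 1}
    - {"delta_pos": [0.03,-0.5,0],"dr": [0,0,5.9],"fingers": 1}
    - {"delta_pos": [0.03,-0.5,0],"dr": [0,0,5.9],"fingers": 1}

```text
time: 22.22
tool_pos: [0.5328, -0.0882, 0.0492]
tool_rot: [3.139, 0.0, 1.405]
contact_force: [4.7, -0.2, 5.8]
opening: 0.0155
grip_force: 12.0
```

```bash
python3 -c "
from h import *
knob(2.35,3)"
```

```text
c 2.262 rad mm 49.5 push N 4.68 radial N -0.59 Fz 5.8 open 0.0155 yaw err -0.001 z 0.0492 t 22.23
row [-0.01 -0.15] dz 1.6
row [-0.   -0.29] dz 3.3
row [ 0.01 -0.44] dz 5.0
```

step_arm:
  increments:
    - {"delta_pos": [0.0,-0.1,0],"dr": [0,0,1.2],"fingers": 1}
    - {"delta_pos": [0.01,-0.2,0],"dr": [0,0,2.4],"fingers": 1}
    - {"delta_pos": [0.02,-0.3,0],"dr": [0,0,3.6],"fingers": 1}
    - {"delta_pos": [0.03,-0.4,0],"dr": [0,0,4.8],"fingers": 1}
    - {"delta_pos": [0.03,-0.4,0],"dr": [0,0,4.8],"fingers": 1}

```text
time: 22.85
tool_pos: [0.529, -0.0873, 0.0492]
tool_rot: [3.139, 0.0, 1.321]
contact_force: [4.5, -0.5, 6.6]
opening: 0.016
grip_force: 12.0
```

```bash
python3 -c "
from h import *
knob(2.4,3)"
```

```text
c 2.341 rad mm 49.4 push N 4.54 radial N -0.56 Fz 6.6 open 0.016 yaw err -0.005 z 0.0492 t 22.85
row [-0.02 -0.1 ] dz 0.8
row [-0.02 -0.19] dz 1.9
row [-0.02 -0.29] dz 3.1
```

step_arm:
  increments:
    - {"delta_pos": [0.0,-0.1,0],"dr": [0,0,1.2],"fingers": 1}
    - {"delta_pos": [0.01,-0.2,0],"dr": [0,0,2.4],"fingers": 1}
    - {"delta_pos": [0.02,-0.3,0],"dr": [0,0,3.6],"fingers": 1}
    - {"delta_pos": [0.03,-0.4,0],"dr": [0,0,4.8],"fingers": 1}
    - {"delta_pos": [0.03,-0.4,0],"dr": [0,0,4.8],"fingers": 1}

```text
time: 23.48
tool_pos: [0.5257, -0.0863, 0.0492]
tool_rot: [3.138, 0.0, 1.237]
contact_force: [6.5, -0.6, 3.6]
opening: 0.0157
grip_force: 12.0
```

```bash
python3 -c "
from h import *
knob()"
```

```text
c 2.409 rad mm 49.3 push N 6.36 radial N -1.46 Fz 3.6 open 0.0157 yaw err -0.021 z 0.0492 t 23.48
```

step_arm:
  increments:
    - {"delta_pos": [0,0,0],"dr": [0,0,0],"fingers": 1}
    - {"delta_pos": [0,0,0],"dr": [0,0,0],"fingers": 1}
    - {"delta_pos": [0,0,0],"dr": [0,0,0],"fingers": 1}
    - {"delta_pos": [0,0,0],"dr": [0,0,0],"fingers": 1}
    - {"delta_pos": [0,0,0],"dr": [0,0,0],"fingers": 1}

```text
time: 24.1
tool_pos: [0.5257, -0.0863, 0.0492]
tool_rot: [3.138, 0.0, 1.238]
contact_force: [6.5, -0.2, 3.6]
opening: 0.0159
grip_force: 12.0
```

```bash
python3 -c "
from h import *
knob()"
```

```text
c 2.41 rad mm 49.3 push N 6.3 radial N -1.79 Fz 3.6 open 0.0159 yaw err -0.02 z 0.0492 t 24.1
```

```bash
python3 -c "
from h import *
o=robot.observe(); print(np.round(o['torque'],3),np.round(o['contact_force'],2))"
```

```text
[-0.102 -1.046  0.053] [ 6.55 -0.24  3.55]
```

step_arm:
  increments:
    - {"delta_pos": [0,-0.1,0],"dr": [0,0,1.0],"fingers": 1}
    - {"delta_pos": [0.01,-0.2,0],"dr": [0,0,1.6],"fingers": 1}
    - {"delta_pos": [0.01,-0.2,0],"dr": [0,0,1.6],"fingers": 1}
    - {"delta_pos": [0.01,-0.2,0],"dr": [0,0,1.6],"fingers": 1}
    - {"delta_pos": [0.01,-0.2,0],"dr": [0,0,1.6],"fingers": 1}

```text
time: 24.72
tool_pos: [0.5245, -0.0858, 0.0493]
tool_rot: [3.136, 0.0, 1.21]
contact_force: [7.5, -1.2, 1.9]
opening: 0.0154
grip_force: 12.0
```

```bash
python3 -c "
from h import *
knob(); o=robot.observe(); print(np.round(o['torque'],3))"
```

```text
c 2.437 rad mm 49.3 push N 7.46 radial N -1.37 Fz 1.9 open 0.0154 yaw err -0.021 z 0.0493 t 24.73
[-0.215 -1.358  0.056]
```

Firmly tight: the push is 7.5 N with the cam stopped at about 2.44 rad. I'll let go and rise.

step_arm:
  increments:
    - {"delta_pos": [0,0.1,0],"dr": [0,0,0],"fingers": 0.4}
    - {"delta_pos": [0,0.1,0],"dr": [0,0,0],"fingers": 0}
    - {"delta_pos": [0,0.1,0],"dr": [0,0,0],"fingers": 0}
    - {"delta_pos": [0,0.1,-4],"dr": [0,0,0],"fingers": 0}
    - {"delta_pos": [0,0.1,-10],"dr": [0,0,0],"fingers": 0}

```text
time: 25.35
tool_pos: [0.5213, -0.0848, 0.1477]
tool_rot: [-3.135, 0.001, 1.21]
contact_force: [1.1, -0.7, -0.3]
opening: 0.046
grip_force: 0.0
```

step_arm:
  increments:
    - {"delta_pos": [4,0,0],"dr": [0,0,0],"fingers": 0}
    - {"delta_pos": [8,0,0],"dr": [0,0,0],"fingers": 0}
    - {"delta_pos": [9,0,0],"dr": [0,0,0],"fingers": 0}
    - {"delta_pos": [9,0,0],"dr": [0,0,0],"fingers": 0}
    - {"delta_pos": [9,0,0],"dr": [0,0,0],"fingers": 0}

```text
time: 25.98
tool_pos: [0.5545, -0.0019, 0.1484]
tool_rot: [-3.141, 0.001, 1.21]
contact_force: [0.3, -0.6, -0.5]
opening: 0.0457
grip_force: 0.0
```

```bash
python3 -c "
from h import *
st(); shot('pics/w6.png')
cv2.imwrite('pics/t6.png',cv2.imread('pics/w6.png'))"
```

```text
rack xy mm 17.84 35.65 z 0.1484 rot [-3.1407e+00  7.0000e-04  1.2098e+00] Fx,Fy,Fz 0.2 -0.6 -0.5 M [-0.03 -0.08  0.  ] t 25.98 q [-0.14  0.47  1.56 -0.    1.12  0.22]
```

View pics/w6.png

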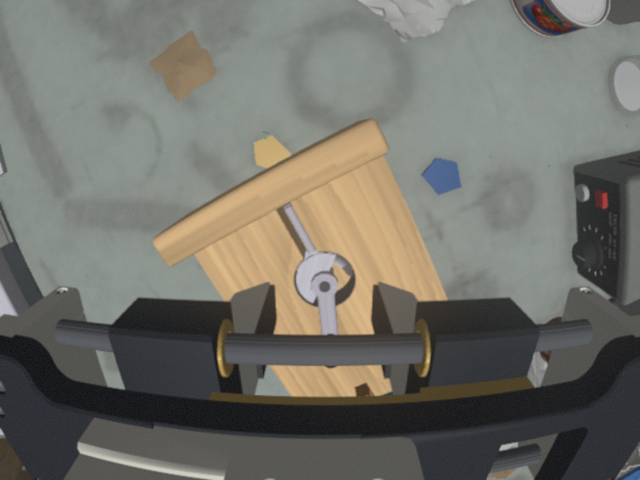

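The view shows the hook closed round the pin at (320,270), with the panel square and tight against the rack's edge and the gripper clear. The feel agrees: the push rose from 2 N to 7.5 N. Handing in.

```bash
python3 -c "
from cell import robot
print(robot.hand_in())"
```

```text
the job is handed in; nothing more can be done
None
```

I handed the job in at about 26 s (no verdict shown): the bolt went home, and I turned the cam about 2.4 rad until it was firmly tight at a push of 7.5 N, a little over the 6 to 7 N you gave, with the gripper clear afterwards.

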